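# Fetch the white paint from behind the bottles

## Task

The white paint pot is boxed in at the back of the plywood caddy. First stand all three tall bottles (red, blue, yellow) aside on the green cutting mat, then, while they wait there, bring the white pot to the middle of the round cork mat in front of the canvas, and then put each bottle back in the compartment it came from. Keep the bottles and the pots upright, leave the green and the black pot in their compartments, and let nothing touch the canvas: it is wet.

Things in the scene. Friction and masses are not known exactly. Their poses are not given: they have to be found in the camera images.
- red_bottle_centre (a point): red squeeze bottle of paint, round: body 48 mm diameter, sloping shoulder from 98 mm up, and a red screw cap of 30 mm diameter that fills the top 32 mm; 146 mm tall in all, about 0.2 kg, gripped by the cap. Starts upright in the middle of one compartment of the caddy. This point is on its axis, half-way up (73 mm above its underside); z points up the bottle
- blue_bottle_centre (a point): blue squeeze bottle of paint, round: body 48 mm diameter, sloping shoulder from 98 mm up, and a blue screw cap of 30 mm diameter that fills the top 32 mm; 146 mm tall in all, about 0.2 kg, gripped by the cap. Starts upright in the middle of one compartment of the caddy. This point is on its axis, half-way up (73 mm above its underside); z points up the bottle
- yellow_bottle_centre (a point): yellow squeeze bottle of paint, round: body 48 mm diameter, sloping shoulder from 98 mm up, and a yellow screw cap of 30 mm diameter that fills the top 32 mm; 146 mm tall in all, about 0.2 kg, gripped by the cap. Starts upright in the middle of one compartment of the caddy. This point is on its axis, half-way up (73 mm above its underside); z points up the bottle
- white_pot_centre (a point): short round paint pot with a white screw lid: 60 mm tall, jar 47 mm diameter, lid 50 mm diameter over the top 20 mm, about 0.12 kg. Starts in the middle compartment of the caddy's back row, with a tall bottle to its left, to its right and in front. This point is on its axis, half-way up (30 mm above its underside); z up
- green_pot_centre (a point): short round paint pot with a green screw lid: 60 mm tall, jar 47 mm diameter, lid 50 mm diameter over the top 20 mm, about 0.12 kg. Stands in a front corner compartment of the caddy and stays there. This point is on its axis, 30 mm above its underside
- black_pot_centre (a point): short round paint pot with a black screw lid: 60 mm tall, jar 47 mm diameter, lid 50 mm diameter over the top 20 mm, about 0.12 kg. Stands in the other front corner compartment and stays there. This point is on its axis, 30 mm above its underside
- caddy: fixed plywood caddy, 144 (x) by 212 mm (y), floor 6 mm; over the table the outer walls are 40 mm tall, the 4 mm dividers 25 mm. Six compartments 64 mm square inside, centres at x = -34 (front row, to the robot) and +34 mm (back row), y = -68, 0, +68 mm. Bottles start in the outer back and middle front ones, colours in any order. Origin: centre of its underside; x to the back row, z up
- cutting_mat: green cutting mat with a pale grid, fixed, 220 mm (x) by 160 mm (y), 3 mm thick, to one side of the caddy (left or right). Origin at the centre of its underside, on the table; z up
- cork_mat: round cork mat, fixed, 100 mm diameter, 5 mm thick, on the other side of the caddy from the cutting mat. Origin at the centre of its underside, on the table; z up
- wet_canvas: stretched canvas lying flat, fixed, painted with a snowman on blue: 240 mm (x) by 180 mm (y), 18 mm thick; it lies beyond the cork mat, away from the robot, its near edge 20 to 30 mm from it. Origin at the centre of its underside
There are look-alikes about, which are no part of the job. What is shaped like the part that bears white_pot_centre but orange or purple is not meant.

How it is judged:
On the way, in this order (a step that is already met when the one before it is completed fails the run):
1. all three tall bottles stand upright on the green cutting mat, each with its axis at least 10 mm inside the mat's edges (x of red_bottle_centre in the frame of cutting_mat between -0.1 and 0.1 m and y of red_bottle_centre in the frame of cutting_mat between -0.07 and 0.07 m and height (world z) of red_bottle_centre between 0.07 and 0.082 m and angle between each of red_bottle_centre, blue_bottle_centre, yellow_bottle_centre's own z axis and vertical below 0.12 rad and x of blue_bottle_centre in the frame of cutting_mat between -0.1 and 0.1 m and y of blue_bottle_centre in the frame of cutting_mat between -0.07 and 0.07 m and height (world z) of blue_bottle_centre between 0.07 and 0.082 m and x of yellow_bottle_centre in the frame of cutting_mat between -0.1 and 0.1 m and y of yellow_bottle_centre in the frame of cutting_mat between -0.07 and 0.07 m and height (world z) of yellow_bottle_centre between 0.07 and 0.082 m), for 0.2 s.
2. the white pot stands upright on the cork mat, within 15 mm of its centre, with the three bottles still on the cutting mat (all of step 1 and horizontal distance between white_pot_centre and cork_mat below 0.015 m and height (world z) of white_pot_centre between 0.03 and 0.041 m and angle between white_pot_centre's own z axis and vertical below 0.12 rad), for 0.2 s.
At the end, for the whole second after the job is handed in: each tall bottle stands upright and at rest in the compartment it came from, within 15 mm of its first position; the white pot stands upright and at rest on the cork mat within 15 mm of its centre; the green and black pots are within 20 mm of where they were; everything is released (distance of each of red_bottle_centre, blue_bottle_centre, yellow_bottle_centre from where it was at the start of the episode below 0.015 m and angle between each of red_bottle_centre, blue_bottle_centre, yellow_bottle_centre, white_pot_centre's own z axis and vertical below 0.12 rad and linear speed of each of red_bottle, blue_bottle, yellow_bottle, white_pot below 0.03 m/s and horizontal distance between white_pot_centre and cork_mat below 0.015 m and height (world z) of white_pot_centre between 0.03 and 0.041 m and distance of each of green_pot_centre, black_pot_centre from where it was at the start of the episode below 0.02 m); the robot touches nothing.
It fails at once if a bottle or a pot is tipped by more than about 30 degrees (angle between any of red_bottle_centre, blue_bottle_centre, yellow_bottle_centre, white_pot_centre, green_pot_centre, black_pot_centre's own z axis and vertical above 0.55 rad).
It fails at once if the green or the black pot is moved from its compartment (by more than 20 mm) (distance of any of green_pot_centre, black_pot_centre from where it was at the start of the episode above 0.02 m).
It fails at once if something touches the wet canvas (contact force between wet_canvas and anything else above 0.3 N).
It also fails if it takes over 136 s, if anything falls off the work surface, if the arm or the gripper's body presses on something with over 40 N, if the wrist force passes 120 N, or if a joint passes its speed limit or range.

## Robot

A 6-joint arm with a two-finger parallel gripper is mounted at the origin on the work surface. World frame = base frame: x ahead of the robot, y to its left, z up, the work surface at z = 0. Lengths are in m, angles in rad, forces in N, time in s.
With the tool pointing down it reaches from about 0.325 to 0.775 m from the base axis. Payload 5.5 kg.
Tool frame: the origin (TCP) lies midway between the tips of the shut fingers; the grasp point (between the pads) lies 19 mm behind it; z points along the fingers, y is the direction in which the jaws open and shut (so a half turn about z gives the same grasp; the last joint's range is limited). The gripper opens to 88 mm and grips with 3 to 60 N. Pads are 20 mm wide; open, the fingers measure 115 mm over their backs; the gripper's body (75 mm by 178 mm) begins 61 mm behind the grasp point.
Start: joints at [1.202, 0.091, 1.231, -0, 1.82, -0.057], TCP at [0.184, 0.571, 0.223] pointing down, gripper open.
Joint ranges: [-2.87, 2.87], [-0.86, 2.18], [0.17, 2.46], [-1.51, 4.65], [0.06, 2.69], [-2.65, 2.65]. Speed limits (rad/s): [2.57, 2.57, 3.01, 3.14, 3.14, 3.14].

## Interface

Orientations are given as a 3x3 rotation matrix whose columns are the frame's x, y, z axes.
In Python, from bench import telemetry, eyes, arm gives the robot as it stands.
- The arm moves only by the tool jog_arm, never from a script. Its arguments are lists of equal length, an entry for each row: "dp": the shift along the tool's x, y, z in cm, a list of three; "roll": the turn about the tool's z in degrees; "grip": the finger opening in cm, from 0 to 8.78. A call has 1 to 8 rows; each row shifts and turns the pose as measured when the row begins, along the tool's axes as they then stand; what a row does not reach is not made up. A row lasts 1/8 s, in which the tool goes at most 62.5 mm and 10.7 degrees, less where a joint would pass 70% of its speed; a pose out of reach is approached as far as the arm can. A call with a gripper value outside its range is refused whole. The fingers move at their own pace and stop on an object; "squeeze" is the grip in N (left out, the last holds). Time passes only in rows, so rows that do not move let the fingers close. It gives the time, the measured TCP pose, the force and the opening at its end, in the units of the state.
- telemetry.get_obs(): the state, without advancing time (a new reading comes with each control period).
- eyes.camera(name): name is "side" or "top"; returns the picture (400x640x3 uint8, red, green, blue); there is no depth.
- eyes.camera_model(name): a dict with "fx", "fy", "cx", "cy" (pixels), "extrinsics" (4x4, takes a point from camera to world coordinates). Camera axes: x right, y down, z forward; pixel columns grow to the right and rows downward; lengths in m; the calibration is good to about 2 mm. A picture is of the moment at which its call begins. camera_model takes no time and is no camera call.
- arm.close_job(): hands the job in, once; it reports no verdict.
The state is a dict: "time_s": time; "joint_positions": joint angles; "joint_vel": joint speeds; "joint_torque": joint torques, N m; "ee_pos": TCP position; "eef_rot": TCP orientation; "contact_force": force on the tool from outside, world axes, zero at the start; "wrist_torque": the same for the moment, N m; "opening": finger opening in m.
Only numpy, scipy, OpenCV 4.12 (cv2) and the standard library are available. Lean on these libraries where they do the work, as an engineer would, in place of code of your own. Each camera call takes 0.05 s, during which the arm holds its last target. There are 200 camera calls.

## Working session

There is one attempt and no reset: what is moved stays moved. The work goes in short steps, Python scripts to look and compute and a tool call to move; the robot and the scene stay as the last step left them, time stands still between calls to the robot, and variables do not carry over. Pictures are saved under pics/ and viewed, about 12 in all and at most 16, crops included, and the job is handed in when it is done.

Besides the shell and the picture viewer there is one more tool, called after ">>>" by a JSON object that holds its "api" and its "payload". jog_arm: Moves the arm, as the interface text tells. Its arguments: {"type":"object","properties":{"dp":{"type":"array","items":{"type":"array","items":{"type":"number"}}},"roll":{"type":"array","items":{"type":"number"}},"grip":{"type":"array","items":{"type":"number"}},"squeeze":{"type":"number"}},"required":["dp","roll","grip"]}

```bash
mkdir -p pics; python3 - <<'E'
from bench import telemetry, eyes
import cv2, numpy as np
o=telemetry.get_obs();print(o)
for n in("top","side"):
    im=eyes.camera(n);cv2.imwrite(f"pics/{n}0.png",im[...,::-1]);m=eyes.camera_model(n);print(n,m)
E
```

```text
{'time_s': 0.0, 'joint_positions': array([ 1.20232391e+00,  9.18570471e-02,  1.23188338e+00,  1.87835482e-05,
        1.81981352e+00, -5.67055331e-02]), 'joint_vel': array([-8.56998815e-04,  1.71728103e-03, -6.61079207e-04, -1.70708267e-04,
        6.63142898e-04, -2.36229248e-05]), 'joint_torque': array([ 1.39222440e-03, -4.46468854e+01, -4.06430447e+01,  6.98921084e-02,
        2.98679480e-02, -1.18964213e-04]), 'ee_pos': array([0.18393382, 0.57079273, 0.22150939]), 'eef_rot': array([[-9.51794448e-01,  3.06735726e-01, -7.23424803e-04],
       [ 3.06736552e-01,  9.51792711e-01, -1.82309870e-03],
       [ 1.29340952e-04, -1.95711605e-03, -9.99998076e-01]]), 'contact_force': array([ 0.54582283, -0.28106088, -0.77194279]), 'wrist_torque': array([ 0.02110729, -0.00478937,  0.0076331 ]), 'opening': 0.0881026590494808}
top {'fx': 432.57248174476837, 'fy': 432.57248174476837, 'cx': 313.9826750317645, 'cy': 202.65961516695202, 'extrinsics': array([[-4.17783007e-03, -9.85374818e-01,  1.70349682e-01,
         4.11139603e-01],
       [-9.99541211e-01, -9.95419942e-04, -3.02717036e-02,
         1.97118167e-02],
       [ 2.99985438e-02, -1.70397998e-01, -9.84918580e-01,
         1.14487943e+00],
       [ 0.00000000e+00,  0.00000000e+00,  0.00000000e+00,
         1.00000000e+00]])}
side {'fx': 385.0184582611501, 'fy': 385.0184582611501, 'cx': 318.9990111287201, 'cy': 207.00615902035156, 'extrinsics': array([[-0.93493121, -0.19253478,  0.29805033,  0.35499054],
       [-0.35475845,  0.4904522 , -0.79599188,  0.69147141],
       [ 0.00707668, -0.84993353, -0.52684241,  0.53255739],
       [ 0.        ,  0.        ,  0.        ,  1.        ]])}
```

View pics/top0.png

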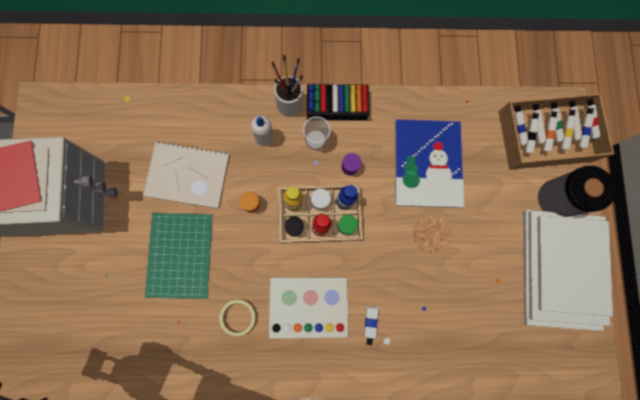

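View pics/side0.png

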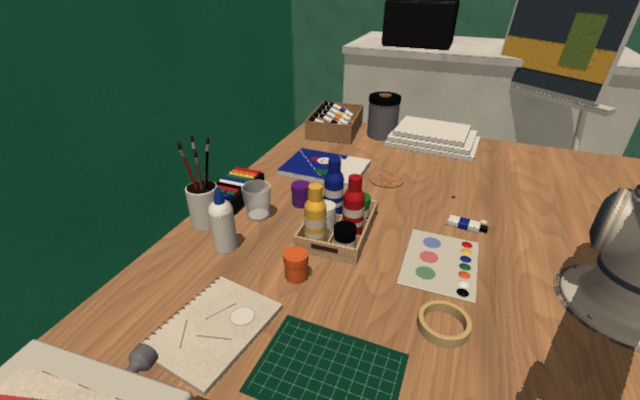

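The top view shows yellow (293,198), white pot (320,198) and blue (348,196) in the back row. The front row has black (294,226), red (321,224) and green (348,225). The green mat is at about (180,255) and the cork mat at about (433,233). The canvas is at (430,163).

Candidates for the target pot are white (320,198), orange (250,202) and purple (352,164). Only the white one, in the middle of the caddy's back row, fits. I'll measure next and confirm in a crop.

```bash
cat > h.py <<'E'
import cv2, numpy as np
from bench import telemetry, eyes
def ray(n,uv,z):
    m=eyes.camera_model(n);E=m["extrinsics"]
    d=E[:3,:3]@[(uv[0]-m["cx"])/m["fx"],(uv[1]-m["cy"])/m["fy"],1]
    return E[:3,3]+d*(z-E[2,3])/d[2]
def proj(n,p):
    m=eyes.camera_model(n);E=m["extrinsics"];c=E[:3,:3].T@(np.array(p)-E[:3,3])
    return np.array([m["fx"]*c[0]/c[2]+m["cx"],m["fy"]*c[1]/c[2]+m["cy"]])
R={"red":[(0,150,50),(6,255,255)],"blue":[(110,120,30),(125,255,255)],"yellow":[(22,130,90),(32,255,255)],
"green":[(50,120,40),(75,255,255)],"mat":[(65,90,30),(90,255,255)],"white":[(0,0,110),(179,50,255)]}
def blob(im,col,box):
    hsv=cv2.cvtColor(im,cv2.COLOR_RGB2HSV);x0,y0,x1,y1=box
    k=cv2.inRange(hsv,*map(np.array,R[col]));b=np.zeros_like(k);b[y0:y1,x0:x1]=k[y0:y1,x0:x1]
    cs,_=cv2.findContours(b,cv2.RETR_EXTERNAL,cv2.CHAIN_APPROX_NONE)
    return max(cs,key=cv2.contourArea)
E
python3 - <<'E'
from h import *
im=cv2.imread("pics/top0.png")[...,::-1].copy();hsv=cv2.cvtColor(im,cv2.COLOR_RGB2HSV)
c=blob(im,"mat",(140,205,220,305));r=cv2.minAreaRect(c)
P=np.array([ray("top",p,.003) for p in cv2.boxPoints(r)]);print("mat",r,P.mean(0),"\n",P[:,:2])
c=blob(im,"white",(305,185,335,210));r=cv2.minEnclosingCircle(c);print("white",r,ray("top",r[0],.066))
c=blob(im,"green",(335,212,362,238));r=cv2.minEnclosingCircle(c);print("green",r,ray("top",r[0],.066))
cr=cv2.resize(im[175:250,265:375],None,fx=7,fy=7,interpolation=cv2.INTER_CUBIC);cv2.imwrite("pics/crop1.png",cr[...,::-1])
a=cv2.resize(im[205:265,400:470],None,fx=6,fy=6,interpolation=cv2.INTER_CUBIC);
s=cv2.imread("pics/side0.png")[150:270,285:395];s=cv2.resize(s,None,fx=4,fy=4,interpolation=cv2.INTER_CUBIC)
h=480;cv2.imwrite("pics/crop2.png",np.hstack([a[:360,:340,::-1],s[:360]]))
for p in[(233,233)]:pass
E
```

```text
mat ((178.54611206054688, 255.53524780273438), (60.51934051513672, 84.95240783691406), 3.6913859844207764) [0.47055922 0.33741716 0.003     ] 
 [[0.36628502 0.41592923]
 [0.58531615 0.41510229]
 [0.57494546 0.25630224]
 [0.35569025 0.26233488]]
white ((319.9615478515625, 198.2820587158203), 10.561473846435547) [ 0.60903023 -0.02867515  0.066     ]
green ((347.6052551269531, 223.5), 9.72178840637207) [ 0.5445864  -0.09790156  0.066     ]
```

View pics/crop1.png

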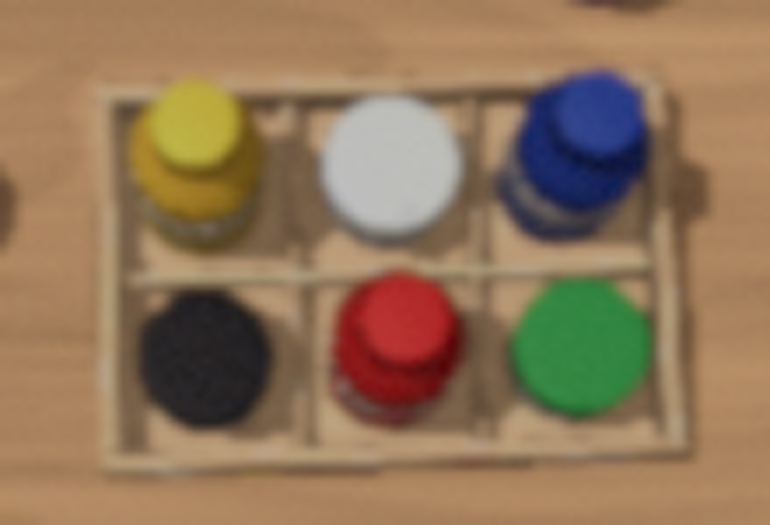

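View pics/crop2.png

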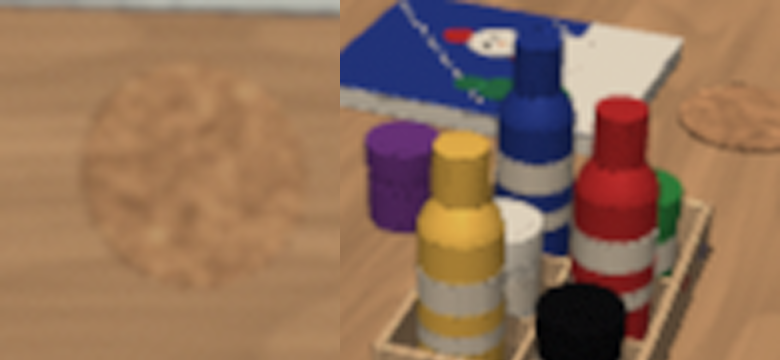

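The crops confirm the white pot: white lid, boxed in by the yellow, blue and red bottles, with purple and orange outside the caddy. In crop1 the cap-top discs are at yellow (197,124), red (406,319) and blue (600,115). In crop2 the cork mat is at (193,175).

```bash
python3 - <<'E'
from h import *
f=lambda x,y:((x+.5)/7-.5+265,(y+.5)/7-.5+175)
for n,p,z in[("yellow",(197,124),.152),("red",(406,319),.152),("blue",(600,115),.152),("white",(391,166),.066),("green",(581,346),.066),("black",(205,358),.066)]:
    print(n,ray("top",f(*p),z)[:2].round(4))
C=np.array([ray("top",f(*p),.04)[:2] for p in[(103,88),(660,72),(688,448),(104,470)]])
print(C.round(4),C.mean(0),np.linalg.norm(np.roll(C,-1,0)-C,axis=1))
print("cork",ray("top",((193.5)/6-.5+400,(175.5)/6-.5+205),.005))
im=cv2.imread("pics/top0.png")[...,::-1].copy()
hsv=cv2.cvtColor(im,cv2.COLOR_RGB2HSV)
# canvas
k=(((hsv[...,0]>105)&(hsv[...,0]<125)&(hsv[...,1]>120))|((hsv[...,1]<70)&(hsv[...,2]>100))).astype(np.uint8)*255
b=np.zeros_like(k);b[115:212,388:470]=k[115:212,388:470]
r=cv2.minAreaRect(cv2.findNonZero(b));print("canvas",r,[ray("top",p,.018)[:2].round(3) for p in cv2.boxPoints(r)])
print("orange",ray("top",(250,201),.06),"purple",ray("top",(352,163),.06))
# side caps
s=cv2.imread("pics/side0.png")[...,::-1]
for n,p in[("yellow",(462,143)),("red",(621,107)),("blue",(539,38)),("white",(517,212))]:
    uv=((p[0]-340)/4+285,p[1]/4+150);print(n,ray("side",uv,.066 if n=="white" else .152)[:2].round(4))
E
```

```text
yellow [0.6074 0.0388]
red [ 0.5418 -0.0305]
blue [ 0.6107 -0.0962]
white [ 0.609  -0.0299]
green [ 0.5433 -0.0978]
black [0.5391 0.0372]
[[ 0.6431  0.0759]
 [ 0.6497 -0.1321]
 [ 0.5089 -0.1393]
 [ 0.5012  0.0742]] [ 0.57572296 -0.03029833] [0.20812874 0.14100842 0.21366675 0.14196166]
cork [ 0.52454013 -0.32889944  0.005     ]
canvas ((429.5, 163.0), (88.0, 69.0), 90.0) [array([ 0.84 , -0.239]), array([ 0.841, -0.431]), array([ 0.595, -0.415]), array([ 0.595, -0.23 ])]
orange [0.60288663 0.14872551 0.06      ] purple [ 0.70330144 -0.11274926  0.06      ]
yellow [0.6065 0.0415]
red [ 0.5415 -0.0275]
blue [ 0.6109 -0.0946]
white [ 0.6029 -0.0388]
```

>>> {"api": "jog_arm", "payload": {"dp": [[0,0,0],[0,0,0],[0,0,0],[0,0,0],[0,0,0],[0,0,0],[0,0,0],[0,0,0]], "roll": [10.6,10.6,10.6,10.6,10.6,10.6,8.5,0], "grip": [5.4,5.4,5.4,5.4,5.4,5.4,5.4,5.4], "squeeze": 25}}

```text
time_s: 1.1
ee_pos: [0.1834, 0.5694, 0.2162]
eef_rot: [[0.022, 1.0, -0.004], [1.0, -0.022, -0.01], [-0.01, -0.004, -1.0]]
contact_force: [0.0, -1.1, -0.6]
opening: 0.0539
```

>>> {"api": "jog_arm", "payload": {"dp": [[-4.8,3.85,0],[-4.8,3.85,0],[-4.8,3.85,0],[-4.8,3.85,0],[-4.8,3.85,0],[-4.8,3.85,0],[-4.8,3.85,0],[-4.8,3.85,0]], "roll": [0,0,0,0,0,0,0,0], "grip": [5.4,5.4,5.4,5.4,5.4,5.4,5.4,5.4]}}

```text
time_s: 2.1
ee_pos: [0.4914, 0.1776, 0.216]
eef_rot: [[-0.017, 1.0, -0.005], [1.0, 0.017, -0.013], [-0.013, -0.005, -1.0]]
contact_force: [0.9, 0.7, -0.2]
opening: 0.0542
```

>>> {"api": "jog_arm", "payload": {"dp": [[-4.6,3.8,0],[-4.6,3.8,0],[-4.6,3.8,0],[0,0,0]], "roll": [0,0,0,0], "grip": [5.4,5.4,5.4,5.4]}}

```text
time_s: 2.6
ee_pos: [0.6124, 0.033, 0.2145]
eef_rot: [[-0.026, 1.0, -0.008], [1.0, 0.026, -0.013], [-0.013, -0.008, -1.0]]
contact_force: [-1.6, 0.2, -0.5]
opening: 0.0537
```

>>> {"api": "jog_arm", "payload": {"dp": [[0.75,-0.5,1.0],[0,0,4.2],[0,0,4.0],[0,0,0]], "roll": [0,0,0,0], "grip": [5.4,5.4,5.4,5.4]}}

```text
time_s: 3.1
ee_pos: [0.6029, 0.0452, 0.1196]
eef_rot: [[-0.037, 0.999, -0.008], [0.999, 0.037, -0.011], [-0.011, -0.009, -1.0]]
contact_force: [0.1, -0.3, 0.6]
opening: 0.0537
```

>>> {"api": "jog_arm", "payload": {"dp": [[-0.5,0.4,-0.25],[0,0,0]], "roll": [-2,0], "grip": [5.4,5.4]}}

```text
time_s: 3.35
ee_pos: [0.6065, 0.0432, 0.1256]
eef_rot: [[-0.078, 0.997, -0.005], [0.997, 0.078, -0.011], [-0.01, -0.006, -1.0]]
contact_force: [0.3, 0.3, -0.4]
opening: 0.0541
```

```bash
python3 - <<'E'
from h import *
print(telemetry.get_obs()["ee_pos"])
a=eyes.camera("top")[160:260,260:380];b=eyes.camera("side")[130:250,280:400]
cv2.imwrite("pics/g1.png",np.hstack([cv2.resize(x,(400,400),interpolation=cv2.INTER_CUBIC)for x in(a,b)])[...,::-1])
E
```

```text
[0.60648676 0.04320571 0.12558806]
```

View pics/g1.png

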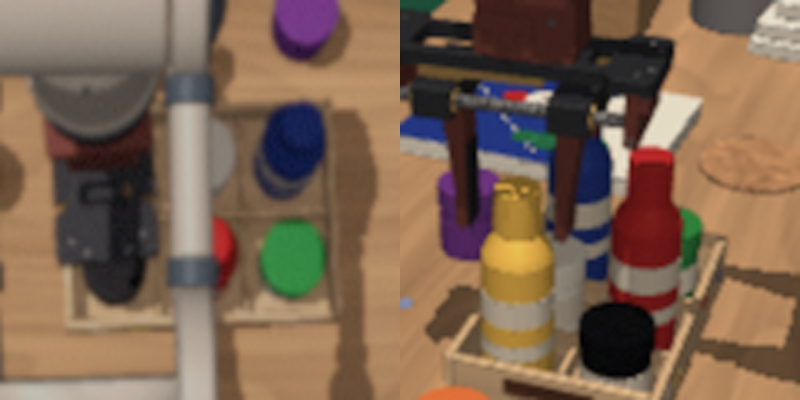

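The fingers straddle the yellow cap. I'll trim the pose and close.

>>> {"api": "jog_arm", "payload": {"dp": [[-0.3,0.05,0.35],[0,0,0],[0,0,0],[0,0,0],[0,0,0],[0,0,0]], "roll": [4,0,0,0,0,0], "grip": [5.4,5.4,2.4,2.4,2.4,2.4]}}

```text
time_s: 4.2
ee_pos: [0.6079, 0.0416, 0.1256]
eef_rot: [[-0.009, 1.0, 0.0], [1.0, 0.009, -0.01], [-0.01, -0.0, -1.0]]
contact_force: [-0.8, -0.1, -1.0]
opening: 0.0296
```

>>> {"api": "jog_arm", "payload": {"dp": [[0,0,-3.0],[0,0,-4.0],[0,0,-3.0],[3,-1.9,0],[5.2,-3.3,0],[5.2,-3.3,0],[5.2,-3.3,0],[5.2,-3.3,0]], "roll": [0,0,0,0,0,0,0,0], "grip": [2.4,2.4,2.4,2.4,2.4,2.4,2.4,2.4]}}

```text
time_s: 5.2
ee_pos: [0.4524, 0.2809, 0.2217]
eef_rot: [[-0.001, 1.0, -0.008], [1.0, 0.001, -0.011], [-0.011, -0.008, -1.0]]
contact_force: [0.8, 0.6, -1.6]
opening: 0.0299
```

>>> {"api": "jog_arm", "payload": {"dp": [[4.2,-2.5,0],[3.0,-1.7,0],[0,0,0],[0,0,3.0],[0,0,3.0],[0,0,1.5],[0,0,0]], "roll": [0,0,0,0,0,0,0], "grip": [2.4,2.4,2.4,2.4,2.4,2.4,2.4]}}

```text
time_s: 6.08
ee_pos: [0.4061, 0.3549, 0.143]
eef_rot: [[-0.007, 1.0, -0.009], [1.0, 0.007, -0.012], [-0.012, -0.009, -1.0]]
contact_force: [-0.1, -0.7, -1.4]
opening: 0.0294
```

>>> {"api": "jog_arm", "payload": {"dp": [[0,0,1.3],[0,0,0.5],[0,0,0]], "roll": [0,0,0], "grip": [2.4,2.4,2.4]}}

```text
time_s: 6.45
ee_pos: [0.4073, 0.3548, 0.1263]
eef_rot: [[-0.006, 1.0, -0.006], [1.0, 0.006, -0.01], [-0.01, -0.007, -1.0]]
contact_force: [-0.1, 0.7, -2.0]
opening: 0.0294
```

>>> {"api": "jog_arm", "payload": {"dp": [[0,0,0.3],[0,0,0.1]], "roll": [0,0], "grip": [2.4,2.4]}}

```text
time_s: 6.7
ee_pos: [0.4076, 0.3551, 0.123]
eef_rot: [[-0.006, 1.0, -0.005], [1.0, 0.006, -0.009], [-0.009, -0.005, -1.0]]
contact_force: [-0.1, -0.8, -1.3]
opening: 0.0295
```

>>> {"api": "jog_arm", "payload": {"dp": [[0,0,0.05],[0,0,0],[0,0,0],[0,0,-1],[0,0,-3.0],[0,0,-4.0],[0,0,-1.0]], "roll": [0,0,0,0,0,0,0], "grip": [5.4,5.4,5.4,5.4,5.4,5.4,5.4]}}

```text
time_s: 7.58
ee_pos: [0.4081, 0.3561, 0.2174]
eef_rot: [[-0.006, 1.0, -0.004], [1.0, 0.006, -0.008], [-0.008, -0.004, -1.0]]
contact_force: [0.1, 0.5, 0.8]
opening: 0.0539
```

>>> {"api": "jog_arm", "payload": {"dp": [[-5.4,1.9,0],[-5.4,1.9,0],[-5.4,1.9,0],[-5.4,1.9,0],[-5.4,1.9,0],[-5.4,1.9,0],[-4.4,1.2,0],[0,0,0]], "roll": [0,0,0,0,0,0,0,0], "grip": [5.4,5.4,5.4,5.4,5.4,5.4,5.4,5.4]}}

```text
time_s: 8.57
ee_pos: [0.5393, -0.0212, 0.2134]
eef_rot: [[-0.01, 1.0, -0.009], [1.0, 0.01, -0.008], [-0.008, -0.009, -1.0]]
contact_force: [0.6, 0.9, 1.1]
opening: 0.0539
```

>>> {"api": "jog_arm", "payload": {"dp": [[-0.7,0.3,1.0],[0,0,3.0],[0,0,3.0],[0,0,1.5],[0,0,0],[0,0,0]], "roll": [0,0,0,0,0,0], "grip": [5.4,5.4,5.4,5.4,5.4,5.4]}}

```text
time_s: 9.32
ee_pos: [0.5409, -0.0243, 0.1237]
eef_rot: [[-0.016, 1.0, -0.01], [1.0, 0.016, -0.006], [-0.006, -0.01, -1.0]]
contact_force: [-0.3, 0.1, -0.4]
opening: 0.0539
```

>>> {"api": "jog_arm", "payload": {"dp": [[-0.45,0.1,-0.15],[0,0,0],[0,0,0],[0,0,0],[0,0,0],[0,0,0]], "roll": [1,0,0,0,0,0], "grip": [5.4,5.4,2.4,2.4,2.4,2.4]}}

```text
time_s: 10.07
ee_pos: [0.5435, -0.0293, 0.1286]
eef_rot: [[0.003, 1.0, -0.005], [1.0, -0.003, -0.007], [-0.007, -0.005, -1.0]]
contact_force: [0.2, -0.1, -0.6]
opening: 0.0295
```

>>> {"api": "jog_arm", "payload": {"dp": [[0,0,-3.0],[0,0,-4.0],[0,0,-2.5],[3,-0.7,0],[5.5,-1.2,0],[5.5,-1.2,0],[5.5,-1.2,0],[5.5,-1.2,0]], "roll": [0,0,0,0,0,0,0,0], "grip": [2.4,2.4,2.4,2.4,2.4,2.4,2.4,2.4]}}

```text
time_s: 11.08
ee_pos: [0.4884, 0.2249, 0.2209]
eef_rot: [[0.011, 1.0, -0.012], [1.0, -0.011, -0.007], [-0.007, -0.011, -1.0]]
contact_force: [0.6, 0.4, -1.4]
opening: 0.0297
```

>>> {"api": "jog_arm", "payload": {"dp": [[4.8,-1.0,0],[3.4,-0.6,0],[0,0,0],[0,0,3.0],[0,0,3.0],[0,0,2.0],[0,0,0.6],[0,0,0]], "roll": [0,0,0,0,0,0,0,0], "grip": [2.4,2.4,2.4,2.4,2.4,2.4,2.4,2.4]}}

```text
time_s: 12.08
ee_pos: [0.4703, 0.3091, 0.1303]
eef_rot: [[0.007, 1.0, -0.013], [1.0, -0.007, -0.01], [-0.01, -0.013, -1.0]]
contact_force: [-0.8, -0.1, -1.6]
opening: 0.0293
```

>>> {"api": "jog_arm", "payload": {"dp": [[0,0,0.3],[0,0,0.15]], "roll": [0,0], "grip": [2.4,2.4]}}

```text
time_s: 12.32
ee_pos: [0.4713, 0.3094, 0.1279]
eef_rot: [[0.008, 1.0, -0.01], [1.0, -0.008, -0.008], [-0.008, -0.01, -1.0]]
contact_force: [0.1, -0.3, -1.4]
opening: 0.0291
```

>>> {"api": "jog_arm", "payload": {"dp": [[0,0,0.2],[0,0,0.1]], "roll": [0,0], "grip": [2.4,2.4]}}

```text
time_s: 12.58
ee_pos: [0.4716, 0.3096, 0.1257]
eef_rot: [[0.008, 1.0, -0.009], [1.0, -0.008, -0.007], [-0.007, -0.009, -1.0]]
contact_force: [-0.8, 0.3, -0.4]
opening: 0.0297
```

>>> {"api": "jog_arm", "payload": {"dp": [[0,0,0.05],[0,0,0],[0,0,0],[0,0,-1],[0,0,-3.0],[0,0,-4.0],[-2,0.7,-0.5],[-5,1.7,0]], "roll": [0,0,0,0,0,0,0,0], "grip": [5.4,5.4,5.4,5.4,5.4,5.4,5.4,5.4]}}

```text
time_s: 13.58
ee_pos: [0.496, 0.2404, 0.2153]
eef_rot: [[0.002, 1.0, -0.007], [1.0, -0.002, -0.006], [-0.006, -0.007, -1.0]]
contact_force: [-0.1, -0.7, -0.7]
opening: 0.0542
```

>>> {"api": "jog_arm", "payload": {"dp": [[-5.4,1.9,0],[-5.4,1.9,0],[-5.4,1.9,0],[-5.4,1.9,0],[-5.4,1.9,0],[-4,1.2,0],[0,0,0]], "roll": [0,0,0,0,0,0,0], "grip": [5.4,5.4,5.4,5.4,5.4,5.4,5.4]}}

```text
time_s: 14.45
ee_pos: [0.6022, -0.0904, 0.2105]
eef_rot: [[0.009, 1.0, -0.014], [1.0, -0.009, -0.008], [-0.008, -0.014, -1.0]]
contact_force: [0.2, 0.6, 1.0]
opening: 0.054
```

>>> {"api": "jog_arm", "payload": {"dp": [[-0.5,0.9,0.5],[0,0,3.0],[0,0,3.0],[0,0,1.2],[0,0,0],[0,0,0]], "roll": [0,0,0,0,0,0], "grip": [5.4,5.4,5.4,5.4,5.4,5.4]}}

```text
time_s: 15.2
ee_pos: [0.6109, -0.0932, 0.1312]
eef_rot: [[0.004, 1.0, -0.013], [1.0, -0.004, -0.007], [-0.008, -0.013, -1.0]]
contact_force: [-0.3, 0.0, 1.3]
opening: 0.0544
```

>>> {"api": "jog_arm", "payload": {"dp": [[-0.25,0.0,0.4],[0,0,0],[0,0,0],[0,0,0],[0,0,0],[0,0,0]], "roll": [0,0,0,0,0,0], "grip": [5.4,5.4,2.4,2.4,2.4,2.4]}}

```text
time_s: 15.95
ee_pos: [0.6121, -0.0962, 0.1302]
eef_rot: [[0.004, 1.0, -0.008], [1.0, -0.004, -0.009], [-0.009, -0.008, -1.0]]
contact_force: [-0.0, -0.1, -0.1]
opening: 0.0293
```

>>> {"api": "jog_arm", "payload": {"dp": [[0,0,-3.0],[0,0,-4.0],[0,0,-2.5],[3,-0.5,0],[5.5,-0.9,0],[5.5,-0.9,0],[5.5,-0.9,0],[5.5,-0.9,0]], "roll": [0,0,0,0,0,0,0,0], "grip": [2.4,2.4,2.4,2.4,2.4,2.4,2.4,2.4]}}

```text
time_s: 16.95
ee_pos: [0.5715, 0.1576, 0.2205]
eef_rot: [[0.013, 1.0, -0.017], [1.0, -0.013, -0.008], [-0.008, -0.017, -1.0]]
contact_force: [-0.2, -0.7, -2.2]
opening: 0.0298
```

>>> {"api": "jog_arm", "payload": {"dp": [[5.5,-0.9,0],[5.5,-0.9,0],[5.5,-0.9,0],[3.4,-0.6,0],[0,0,0]], "roll": [0,0,0,0,0], "grip": [2.4,2.4,2.4,2.4,2.4]}}

```text
time_s: 17.58
ee_pos: [0.5365, 0.3672, 0.215]
eef_rot: [[0.007, 1.0, -0.023], [1.0, -0.007, -0.01], [-0.01, -0.023, -1.0]]
contact_force: [0.9, -0.1, -2.5]
opening: 0.0294
```

>>> {"api": "jog_arm", "payload": {"dp": [[-0.6,0.1,1.0],[0,0,3.0],[0,0,2.8],[0,0,1.2],[0,0,0.1],[0,0,0]], "roll": [0,0,0,0,0,0], "grip": [2.4,2.4,2.4,2.4,2.4,2.4]}}

```text
time_s: 18.32
ee_pos: [0.5378, 0.3524, 0.1303]
eef_rot: [[0.014, 1.0, -0.023], [1.0, -0.015, -0.013], [-0.013, -0.023, -1.0]]
contact_force: [-0.1, -0.0, -1.1]
opening: 0.0295
```

>>> {"api": "jog_arm", "payload": {"dp": [[0,0,0.3],[0,0,0.1],[0,0,0]], "roll": [0,0,0], "grip": [2.4,2.4,2.4]}}

```text
time_s: 18.7
ee_pos: [0.5388, 0.3528, 0.1289]
eef_rot: [[0.014, 1.0, -0.019], [1.0, -0.015, -0.011], [-0.011, -0.019, -1.0]]
contact_force: [0.3, -0.4, -1.7]
opening: 0.0297
```

>>> {"api": "jog_arm", "payload": {"dp": [[0,0,0.25],[0,0,0.1]], "roll": [0,0], "grip": [2.4,2.4]}}

```text
time_s: 18.95
ee_pos: [0.539, 0.3534, 0.1274]
eef_rot: [[0.014, 1.0, -0.017], [1.0, -0.014, -0.009], [-0.009, -0.017, -1.0]]
contact_force: [-1.2, -0.3, 3.5]
opening: 0.0295
```

>>> {"api": "jog_arm", "payload": {"dp": [[0,0,0],[0,0,0],[0,0,0],[0,0,-1],[0,0,-3.0],[0,0,-4.0],[-2,0,-0.5],[-5.5,0,0]], "roll": [0,0,0,0,0,0,0,0], "grip": [5.4,5.4,5.4,5.4,5.4,5.4,5.4,7.5]}}

```text
time_s: 19.95
ee_pos: [0.5391, 0.2792, 0.2151]
eef_rot: [[0.009, 1.0, -0.018], [1.0, -0.01, -0.01], [-0.01, -0.018, -1.0]]
contact_force: [0.6, -1.1, 0.2]
opening: 0.0604
```

>>> {"api": "jog_arm", "payload": {"dp": [[-5.5,1.3,0],[-5.5,1.3,0],[-5.5,1.3,0],[-5.5,1.3,0],[0,0,0],[0,0,0],[0,0,0],[0,0,0]], "roll": [0,0,0,0,-10,-10,-10,-10], "grip": [7.5,7.5,7.5,7.5,7.5,7.5,7.5,7.5]}}

```text
time_s: 20.95
ee_pos: [0.5848, 0.0385, 0.2086]
eef_rot: [[-0.644, 0.765, -0.027], [0.765, 0.644, -0.014], [0.006, -0.029, -1.0]]
contact_force: [-0.0, -0.4, 0.2]
opening: 0.0748
```

>>> {"api": "jog_arm", "payload": {"dp": [[0,0,0],[0,0,0],[0,0,0],[0,0,0],[0,0,0],[0,0,0]], "roll": [-10,-10,-10,-10,-9,0], "grip": [7.5,7.5,7.5,7.5,7.5,7.5]}}

```text
time_s: 21.7
ee_pos: [0.5803, 0.0322, 0.2017]
eef_rot: [[-0.999, -0.008, -0.036], [-0.007, 1.0, -0.016], [0.036, -0.015, -0.999]]
contact_force: [0.5, 0.6, 0.1]
opening: 0.0751
```

```bash
python3 - <<'E'
from h import *
cv2.imwrite("pics/t2.png",np.vstack([eyes.camera("top")[150:310,100:480],eyes.camera("side")[140:400,150:530]])[...,::-1])
E
```

```text
(no output)
```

View pics/t2.png

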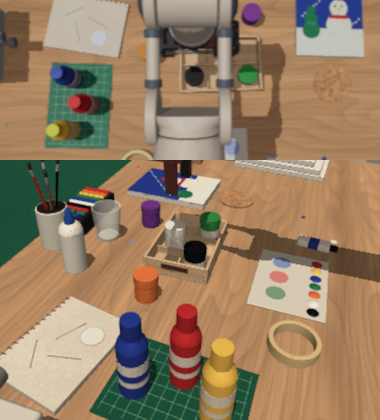

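The picture shows blue, red and yellow upright on the mat. The white pot is now free.

>>> {"api": "jog_arm", "payload": {"dp": [[-1.7,-3.0,0],[-1.6,-2.7,0],[0,0,0],[0,0,4],[0,0,4],[0,0,1],[0,0,0]], "roll": [0,0,0,0,0,0,0], "grip": [7.5,7.5,7.5,7.5,7.5,7.5,7.5]}}

```text
time_s: 22.68
ee_pos: [0.6102, -0.0252, 0.1111]
eef_rot: [[-0.999, 0.006, -0.033], [0.007, 1.0, -0.014], [0.033, -0.015, -0.999]]
contact_force: [0.1, 0.3, -0.7]
opening: 0.0747
```

>>> {"api": "jog_arm", "payload": {"dp": [[-0.1,-0.3,1.0],[0,0,3],[0,0,1.8],[0,0,0],[0,0,0]], "roll": [0,0,0,0,0], "grip": [7.5,7.5,7.5,7.5,7.5]}}

```text
time_s: 23.3
ee_pos: [0.6129, -0.0294, 0.0582]
eef_rot: [[-1.0, 0.007, -0.023], [0.008, 1.0, -0.015], [0.022, -0.016, -1.0]]
contact_force: [-0.2, 0.5, 0.3]
opening: 0.075
```

>>> {"api": "jog_arm", "payload": {"dp": [[0.5,0.0,0.9],[0,0,0.5],[0,0,0],[0,0,0]], "roll": [0,0,0,0], "grip": [7.5,7.5,7.5,7.5]}}

```text
time_s: 23.8
ee_pos: [0.6083, -0.0296, 0.0455]
eef_rot: [[-1.0, 0.007, -0.019], [0.007, 1.0, -0.016], [0.019, -0.016, -1.0]]
contact_force: [-0.8, -0.2, -1.2]
opening: 0.0752
```

>>> {"api": "jog_arm", "payload": {"dp": [[0,0.0,0.2],[0,0,0],[0,0,0],[0,0,0],[0,0,0],[0,0,0]], "roll": [0,0,0,0,0,0], "grip": [7.5,4.4,4.4,4.4,4.4,4.4]}}

```text
time_s: 24.55
ee_pos: [0.6085, -0.0298, 0.0438]
eef_rot: [[-1.0, 0.007, -0.019], [0.008, 1.0, -0.016], [0.019, -0.016, -1.0]]
contact_force: [0.6, -0.9, -0.2]
opening: 0.0497
```

>>> {"api": "jog_arm", "payload": {"dp": [[0,0,-3.0],[0,0,-3.5],[0,0,-1.5],[2.5,-3,0],[2.5,-5.2,0],[1.7,-5.5,0],[1.2,-5.5,0],[0.5,-5,0]], "roll": [0,0,0,0,0,0,0,0], "grip": [4.4,4.4,4.4,4.4,4.4,4.4,4.4,4.4]}}

```text
time_s: 25.55
ee_pos: [0.5215, -0.2721, 0.1263]
eef_rot: [[-1.0, -0.001, -0.025], [-0.0, 1.0, -0.014], [0.025, -0.014, -1.0]]
contact_force: [0.8, -0.3, -1.5]
opening: 0.0496
```

>>> {"api": "jog_arm", "payload": {"dp": [[-0.3,-3.5,0],[-0.1,-1.5,0],[0,0,0],[0,0,3.0],[0,0,3.0],[0,0,0.5],[0,0,0]], "roll": [0,0,0,0,0,0,0], "grip": [4.4,4.4,4.4,4.4,4.4,4.4,4.4]}}

```text
time_s: 26.42
ee_pos: [0.5237, -0.3211, 0.0587]
eef_rot: [[-1.0, -0.001, -0.027], [-0.001, 1.0, -0.01], [0.027, -0.01, -1.0]]
contact_force: [0.1, -0.1, 0.0]
opening: 0.0497
```

>>> {"api": "jog_arm", "payload": {"dp": [[-0.1,-0.7,0.8],[0,0,0.4],[0,0,0]], "roll": [0,0,0], "grip": [4.4,4.4,4.4]}}

```text
time_s: 26.8
ee_pos: [0.5259, -0.3289, 0.0491]
eef_rot: [[-1.0, -0.002, -0.023], [-0.002, 1.0, -0.012], [0.023, -0.012, -1.0]]
contact_force: [0.1, 0.7, -1.4]
opening: 0.0496
```

>>> {"api": "jog_arm", "payload": {"dp": [[0.1,0,0.45],[0,0,0.2],[0,0,0]], "roll": [0,0,0], "grip": [4.4,4.4,4.4]}}

```text
time_s: 27.18
ee_pos: [0.5248, -0.3293, 0.0428]
eef_rot: [[-1.0, -0.002, -0.022], [-0.001, 1.0, -0.013], [0.022, -0.013, -1.0]]
contact_force: [0.4, 0.5, -1.1]
opening: 0.0496
```

>>> {"api": "jog_arm", "payload": {"dp": [[0,0,0.1],[0,0,0],[0,0,0],[0,0,0],[0,0,-1],[0,0,-4],[0,0,-5],[0,0,-5]], "roll": [0,0,0,0,0,0,0,0], "grip": [4.4,7.5,7.5,7.5,7.5,7.5,7.5,7.5]}}

```text
time_s: 28.18
ee_pos: [0.5265, -0.3262, 0.1926]
eef_rot: [[-1.0, -0.002, -0.029], [-0.001, 1.0, -0.008], [0.029, -0.008, -1.0]]
contact_force: [-0.2, -0.2, -0.2]
opening: 0.0753
```

>>> {"api": "jog_arm", "payload": {"dp": [[1,6,0],[0,6,0],[0,0,0],[0,0,0],[0,0,0],[0,0,0],[0,0,0],[0,0,0]], "roll": [0,0,10,10,10,10,10,10], "grip": [7.5,7.5,5.4,5.4,5.4,5.4,5.4,5.4]}}

```text
time_s: 29.18
ee_pos: [0.5193, -0.2035, 0.2067]
eef_rot: [[-0.473, 0.881, -0.01], [0.881, 0.473, -0.017], [-0.01, -0.017, -1.0]]
contact_force: [-0.3, 0.3, -0.5]
opening: 0.0545
```

>>> {"api": "jog_arm", "payload": {"dp": [[0,0,0],[0,0,0],[0,0,0],[0,0,0]], "roll": [10,10,9,0], "grip": [5.4,5.4,5.4,5.4]}}

```text
time_s: 29.68
ee_pos: [0.5195, -0.2036, 0.2103]
eef_rot: [[0.03, 1.0, -0.007], [0.999, -0.03, -0.019], [-0.019, -0.006, -1.0]]
contact_force: [-0.6, -0.8, -0.5]
opening: 0.0539
```

```bash
python3 - <<'E'
from h import *
a=eyes.camera("top");cv2.imwrite("pics/top3.png",a[...,::-1])
c=blob(a,"white",(415,215,450,250));r=cv2.minEnclosingCircle(c);print(r,ray("top",r[0],.065))
x=cv2.resize(a[205:265,400:470],None,fx=5,fy=5,interpolation=cv2.INTER_CUBIC);y=cv2.resize(a[200:300,130:230],(300,300),interpolation=cv2.INTER_CUBIC)
cv2.imwrite("pics/t3.png",np.hstack([x,y])[...,::-1])
E
```

```text
((436.65789794921875, 227.92105102539062), 12.532880783081055) [ 0.53334321 -0.32383347  0.065     ]
```

View pics/t3.png

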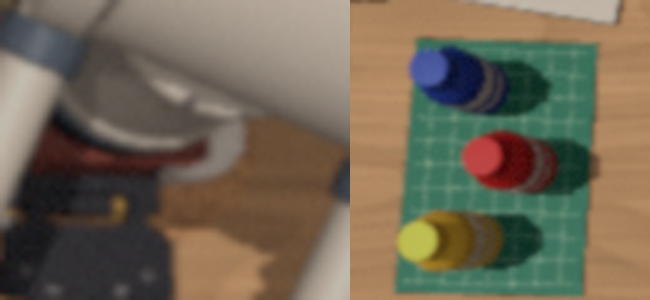

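>>> {"api": "jog_arm", "payload": {"dp": [[4,0,0],[5.7,0.3,0],[5.7,0.3,0],[5.7,0.3,0],[5.7,0.3,0],[5.7,0.3,0],[5.7,0.3,0],[5.7,0.3,0]], "roll": [-1.7,0,0,0,0,0,0,0], "grip": [5.4,5.4,5.4,5.4,5.4,5.4,5.4,5.4]}}

```text
time_s: 30.72
ee_pos: [0.5368, 0.2447, 0.2042]
eef_rot: [[-0.022, 1.0, -0.002], [1.0, 0.022, -0.019], [-0.019, -0.002, -1.0]]
contact_force: [0.8, -0.4, 0.2]
opening: 0.0539
```

```bash
python3 - <<'E'
from h import *
a=eyes.camera("top");cv2.imwrite("pics/top4.png",a[...,::-1])
c=blob(a,"white",(415,215,450,250));r=cv2.minEnclosingCircle(c);print(r,ray("top",r[0],.065))
x=cv2.resize(a[205:265,400:470],None,fx=5,fy=5,interpolation=cv2.INTER_CUBIC)
s=cv2.resize(eyes.camera("side")[130:230,340:440],(300,300),interpolation=cv2.INTER_CUBIC)
cv2.imwrite("pics/t4.png",np.hstack([x,s])[...,::-1])
E
```

```text
((436.86273193359375, 232.06863403320312), 11.552384376525879) [ 0.52281396 -0.32379806  0.065     ]
```

View pics/t4.png

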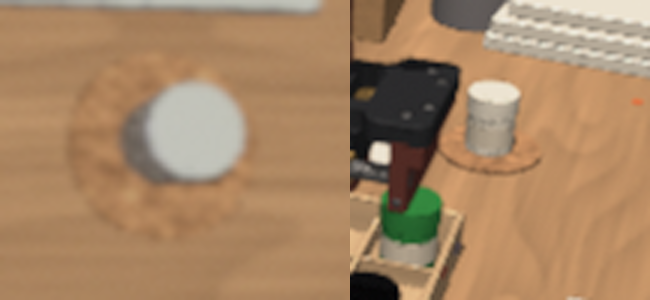

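```bash
python3 - <<'E'
from h import *
print(ray("top",(196.5/5-.5+400,131.5/5-.5+205),.065),ray("top",(161.5/5-.5+400,146.5/5-.5+205),.005))
print(proj("top",(.5245,-.329,.065)))
s=cv2.imread("pics/t4.png")
# blue/red/yellow caps on mat
a=cv2.imread("pics/top3.png")[...,::-1]
for n,p in[("blue",(430,68)),("red",(484,157)),("yellow",(418,241))]:
    print(n,ray("top",((p[0]-349.5)/3-.5+130,(p[1]+.5)/3-.5+200),.149))
# side lid top centre (494,93)
print(ray("side",((494-350)/3+340-.3,93/3+130-.3),.065))
E
```

```text
[ 0.52602592 -0.32891142  0.065     ] [ 0.52440644 -0.32902701  0.005     ]
[438.86691448 231.40148057]
blue [0.53721871 0.35110417 0.149     ]
red [0.46938149 0.30677838 0.149     ]
yellow [0.40700127 0.35251924 0.149     ]
[ 0.52548968 -0.32267842  0.065     ]
```

The white pot is upright on the cork mat. Its lid is within 2 mm of the centre in the top view and about 6 mm in the coarser side view. Now I'll return blue.

>>> {"api": "jog_arm", "payload": {"dp": [[5,0.1,0],[4,0.1,0],[0.9,0,0],[0,0,0],[0,0,3],[0,0,2.5],[0,0,0.5],[0,0,0]], "roll": [0,0,0,0,0,0,0,0], "grip": [5.4,5.4,5.4,5.4,5.4,5.4,5.4,5.4]}}

```text
time_s: 31.82
ee_pos: [0.5376, 0.3403, 0.1435]
eef_rot: [[-0.035, 0.999, 0.001], [0.999, 0.035, -0.02], [-0.02, -0.0, -1.0]]
contact_force: [0.0, 0.1, -0.3]
opening: 0.0541
```

>>> {"api": "jog_arm", "payload": {"dp": [[1.2,0.1,0.7],[0,0,0.5],[0,0,0],[0,0,0]], "roll": [2,0,0,0], "grip": [5.4,5.4,5.4,5.4]}}

```text
time_s: 32.33
ee_pos: [0.5402, 0.3508, 0.1361]
eef_rot: [[0.001, 1.0, 0.006], [1.0, -0.001, -0.018], [-0.018, 0.006, -1.0]]
contact_force: [-0.8, -0.4, 0.1]
opening: 0.0542
```

>>> {"api": "jog_arm", "payload": {"dp": [[0.2,0,0.85],[0,0,0],[0,0,0],[0,0,0],[0,0,0],[0,0,0],[0,0,0]], "roll": [0,0,0,0,0,0,0], "grip": [5.4,5.4,2.4,2.4,2.4,2.4,2.4]}}

```text
time_s: 33.2
ee_pos: [0.5403, 0.3526, 0.1274]
eef_rot: [[0.001, 1.0, 0.007], [1.0, -0.001, -0.018], [-0.018, 0.007, -1.0]]
contact_force: [-0.7, -0.3, 0.0]
opening: 0.0294
```

>>> {"api": "jog_arm", "payload": {"dp": [[0,0,-3.0],[0,0,-4.0],[0,0,-2.5],[-3,0.5,0],[-5.5,0.9,0],[-5.5,0.9,0],[-5.5,0.9,0],[-5.5,0.9,0]], "roll": [0,0,0,0,0,0,0,0], "grip": [2.4,2.4,2.4,2.4,2.4,2.4,2.4,2.4]}}

```text
time_s: 34.2
ee_pos: [0.5801, 0.1012, 0.2251]
eef_rot: [[-0.007, 1.0, -0.0], [1.0, 0.007, -0.021], [-0.021, -0.0, -1.0]]
contact_force: [0.9, 0.4, -1.7]
opening: 0.0297
```

>>> {"api": "jog_arm", "payload": {"dp": [[-5.5,0.9,0],[-5.5,0.9,0],[-5,0.8,0],[-2.5,0.4,0],[0,0,0]], "roll": [0,0,0,0,0], "grip": [2.4,2.4,2.4,2.4,2.4]}}

```text
time_s: 34.83
ee_pos: [0.6109, -0.0942, 0.2262]
eef_rot: [[-0.001, 1.0, -0.004], [1.0, 0.001, -0.021], [-0.021, -0.004, -1.0]]
contact_force: [0.4, 1.0, -1.7]
opening: 0.0295
```

>>> {"api": "jog_arm", "payload": {"dp": [[0,0.15,1.0],[0,0,3.0],[0,0,3.0],[0,0,1.2],[0,0,0],[0,0,0]], "roll": [0,0,0,0,0,0], "grip": [2.4,2.4,2.4,2.4,2.4,2.4]}}

```text
time_s: 35.58
ee_pos: [0.6121, -0.0896, 0.1408]
eef_rot: [[-0.008, 1.0, -0.004], [1.0, 0.008, -0.019], [-0.019, -0.004, -1.0]]
contact_force: [-0.6, 0.2, -1.9]
opening: 0.0293
```

>>> {"api": "jog_arm", "payload": {"dp": [[-0.7,0,0.4],[0,0,0.3],[0,0,0]], "roll": [0,0,0], "grip": [2.4,2.4,2.4]}}

```text
time_s: 35.95
ee_pos: [0.6133, -0.0976, 0.1362]
eef_rot: [[-0.008, 1.0, 0.0], [1.0, 0.008, -0.02], [-0.02, 0.0, -1.0]]
contact_force: [1.1, 0.2, -2.7]
opening: 0.0295
```

>>> {"api": "jog_arm", "payload": {"dp": [[0.1,-0.1,0.4],[0,0,0.2],[0,0,0]], "roll": [0,0,0], "grip": [2.4,2.4,2.4]}}

```text
time_s: 36.33
ee_pos: [0.6124, -0.0968, 0.1304]
eef_rot: [[-0.008, 1.0, 0.001], [1.0, 0.008, -0.02], [-0.02, 0.001, -1.0]]
contact_force: [0.6, 0.8, 0.3]
opening: 0.0292
```

Contact made at the original height, so I'll release blue and go for red at (.4716,.3096).

>>> {"api": "jog_arm", "payload": {"dp": [[0,0,0],[0,0,0],[0,0,0],[0,0,-1],[0,0,-3.0],[0,0,-4.0],[2,-0.7,-0.5],[5,-1.7,0]], "roll": [0,0,0,0,0,0,0,0], "grip": [5.4,5.4,5.4,5.4,5.4,5.4,5.4,5.4]}}

```text
time_s: 37.33
ee_pos: [0.5878, -0.0255, 0.2184]
eef_rot: [[-0.003, 1.0, 0.003], [1.0, 0.003, -0.02], [-0.02, 0.003, -1.0]]
contact_force: [-0.2, 0.8, 1.0]
opening: 0.0538
```

>>> {"api": "jog_arm", "payload": {"dp": [[5.4,-1.9,0],[5.4,-1.9,0],[5.4,-1.9,0],[5.4,-1.9,0],[5.4,-1.9,0],[4.4,-1.3,0],[0,0,0]], "roll": [0,0,0,0,0,0,0], "grip": [5.4,5.4,5.4,5.4,5.4,5.4,5.4]}}

```text
time_s: 38.2
ee_pos: [0.4664, 0.3042, 0.2063]
eef_rot: [[-0.01, 1.0, -0.003], [1.0, 0.01, -0.02], [-0.019, -0.003, -1.0]]
contact_force: [0.8, -1.1, 0.6]
opening: 0.0542
```

>>> {"api": "jog_arm", "payload": {"dp": [[0.6,0.5,0.6],[0,0,3.0],[0,0,2.7],[0,0,0.9],[0,0,0],[0,0,0]], "roll": [0,0,0,0,0,0], "grip": [5.4,5.4,5.4,5.4,5.4,5.4]}}

```text
time_s: 38.95
ee_pos: [0.4731, 0.3061, 0.1312]
eef_rot: [[-0.005, 1.0, -0.002], [1.0, 0.005, -0.02], [-0.02, -0.002, -1.0]]
contact_force: [0.6, 1.0, 0.7]
opening: 0.0543
```

>>> {"api": "jog_arm", "payload": {"dp": [[0.3,-0.1,0.5],[0,0,0],[0,0,0],[0,0,0],[0,0,0],[0,0,0],[0,0,0]], "roll": [0,0,0,0,0,0,0], "grip": [5.4,5.4,2.4,2.4,2.4,2.4,2.4]}}

```text
time_s: 39.83
ee_pos: [0.4729, 0.3099, 0.1284]
eef_rot: [[-0.005, 1.0, 0.001], [1.0, 0.005, -0.018], [-0.018, 0.001, -1.0]]
contact_force: [-0.0, -0.5, -0.5]
opening: 0.0294
```

>>> {"api": "jog_arm", "payload": {"dp": [[0,0,-3.0],[0,0,-4.0],[0,0,-2.5],[-3,0.65,0],[-5.5,1.15,0],[-5.5,1.15,0],[-5.5,1.15,0],[-5.5,1.15,0]], "roll": [0,0,0,0,0,0,0,0], "grip": [2.4,2.4,2.4,2.4,2.4,2.4,2.4,2.4]}}

```text
time_s: 40.83
ee_pos: [0.5267, 0.0585, 0.2276]
eef_rot: [[-0.014, 1.0, -0.004], [1.0, 0.013, -0.02], [-0.02, -0.004, -1.0]]
contact_force: [0.0, -0.1, -1.5]
opening: 0.0299
```

>>> {"api": "jog_arm", "payload": {"dp": [[-4.8,1.0,0],[-3,0.6,0],[-0.5,0.1,0],[0,0,0]], "roll": [0,0,0,0], "grip": [2.4,2.4,2.4,2.4]}}

```text
time_s: 41.32
ee_pos: [0.5448, -0.0305, 0.2276]
eef_rot: [[-0.007, 1.0, -0.006], [1.0, 0.007, -0.02], [-0.02, -0.006, -1.0]]
contact_force: [0.2, 0.3, -1.3]
opening: 0.0292
```

>>> {"api": "jog_arm", "payload": {"dp": [[0,0,1.0],[0,0,3.0],[0,0,2.0],[0,0,0],[0,0,0]], "roll": [0,0,0,0,0], "grip": [2.4,2.4,2.4,2.4,2.4]}}

```text
time_s: 41.95
ee_pos: [0.5439, -0.0271, 0.165]
eef_rot: [[-0.014, 1.0, -0.006], [1.0, 0.014, -0.019], [-0.019, -0.006, -1.0]]
contact_force: [0.9, -0.1, -0.6]
opening: 0.0298
```

>>> {"api": "jog_arm", "payload": {"dp": [[-0.2,0,1.5],[0,0,1.0],[0,0,0.2],[0,0,0]], "roll": [0,0,0,0], "grip": [2.4,2.4,2.4,2.4]}}

```text
time_s: 42.45
ee_pos: [0.5445, -0.0299, 0.1378]
eef_rot: [[-0.014, 1.0, -0.004], [1.0, 0.014, -0.019], [-0.019, -0.004, -1.0]]
contact_force: [-0.9, 0.8, -0.9]
opening: 0.0299
```

>>> {"api": "jog_arm", "payload": {"dp": [[0,-0.1,0.5],[0,0,0.25],[0,0,0]], "roll": [0,0,0], "grip": [2.4,2.4,2.4]}}

```text
time_s: 42.82
ee_pos: [0.5439, -0.0302, 0.1315]
eef_rot: [[-0.013, 1.0, -0.001], [1.0, 0.013, -0.02], [-0.02, -0.002, -1.0]]
contact_force: [-0.0, -0.4, -1.5]
opening: 0.0296
```

>>> {"api": "jog_arm", "payload": {"dp": [[0,0,0.05],[0,0,0],[0,0,0],[0,0,-1],[0,0,-3.0],[0,0,-4.0],[2,-0.7,-0.5],[5,-1.7,0]], "roll": [0,0,0,0,0,0,0,0], "grip": [5.4,5.4,5.4,5.4,5.4,5.4,5.4,5.4]}}

```text
time_s: 43.82
ee_pos: [0.5192, 0.0412, 0.2186]
eef_rot: [[-0.008, 1.0, -0.0], [1.0, 0.008, -0.02], [-0.02, -0.0, -1.0]]
contact_force: [-0.1, 0.9, -0.3]
opening: 0.0538
```

>>> {"api": "jog_arm", "payload": {"dp": [[5.4,-1.9,0],[5.4,-1.9,0],[5.4,-1.9,0],[5.4,-1.9,0],[5.4,-1.9,0],[4,-1.4,0],[0,0,0]], "roll": [0,0,0,0,0,0,0], "grip": [5.4,5.4,5.4,5.4,5.4,5.4,5.4]}}

```text
time_s: 44.7
ee_pos: [0.3949, 0.3654, 0.207]
eef_rot: [[-0.015, 1.0, -0.006], [1.0, 0.015, -0.02], [-0.02, -0.006, -1.0]]
contact_force: [-0.5, -0.3, 0.5]
opening: 0.054
```

>>> {"api": "jog_arm", "payload": {"dp": [[-0.5,1.2,0],[0,0,0.6],[0,0,3.0],[0,0,2.7],[0,0,0.8],[0,0,0],[0,0,0]], "roll": [0,0,0,0,0,0,0], "grip": [5.4,5.4,5.4,5.4,5.4,5.4,5.4]}}

```text
time_s: 45.58
ee_pos: [0.4104, 0.3533, 0.1344]
eef_rot: [[-0.006, 1.0, -0.005], [1.0, 0.006, -0.02], [-0.02, -0.005, -1.0]]
contact_force: [0.8, -0.0, -0.0]
opening: 0.0541
```

>>> {"api": "jog_arm", "payload": {"dp": [[0.2,-0.2,0.9],[0,0,0],[0,0,0],[0,0,0],[0,0,0],[0,0,0],[0,0,0]], "roll": [0,0,0,0,0,0,0], "grip": [5.4,5.4,2.4,2.4,2.4,2.4,2.4]}}

```text
time_s: 46.45
ee_pos: [0.4088, 0.3561, 0.1271]
eef_rot: [[-0.007, 1.0, -0.002], [1.0, 0.006, -0.018], [-0.018, -0.002, -1.0]]
contact_force: [-0.5, 0.5, -0.5]
opening: 0.0295
```

>>> {"api": "jog_arm", "payload": {"dp": [[0,0,-3.0],[0,0,-4.0],[0,0,-2.5],[-3,1.9,0],[-5.2,3.3,0],[-5.2,3.3,0],[-5.2,3.3,0],[-5.2,3.3,0]], "roll": [0,0,0,0,0,0,0,0], "grip": [2.4,2.4,2.4,2.4,2.4,2.4,2.4,2.4]}}

```text
time_s: 47.45
ee_pos: [0.5631, 0.1191, 0.226]
eef_rot: [[-0.016, 1.0, -0.006], [1.0, 0.016, -0.02], [-0.02, -0.006, -1.0]]
contact_force: [0.3, 0.2, -2.1]
opening: 0.0295
```

>>> {"api": "jog_arm", "payload": {"dp": [[-4,2.5,0],[-2.8,1.8,0],[0,0,0],[0,0,0]], "roll": [0,0,0,0], "grip": [2.4,2.4,2.4,2.4]}}

```text
time_s: 47.95
ee_pos: [0.6091, 0.0451, 0.2241]
eef_rot: [[-0.009, 1.0, -0.01], [1.0, 0.009, -0.02], [-0.02, -0.01, -1.0]]
contact_force: [-0.2, 0.2, -0.7]
opening: 0.0296
```

>>> {"api": "jog_arm", "payload": {"dp": [[-0.2,0,1.0],[0,0,3.0],[0,0,1.8],[0,0,0],[0,0,0]], "roll": [0,0,0,0,0], "grip": [2.4,2.4,2.4,2.4,2.4]}}

```text
time_s: 48.58
ee_pos: [0.607, 0.0461, 0.1645]
eef_rot: [[-0.015, 1.0, -0.009], [1.0, 0.015, -0.019], [-0.019, -0.009, -1.0]]
contact_force: [0.2, 0.8, -0.4]
opening: 0.0291
```

>>> {"api": "jog_arm", "payload": {"dp": [[-0.3,0.1,1.5],[0,0,1.0],[0,0,0.2],[0,0,0]], "roll": [0,0,0,0], "grip": [2.4,2.4,2.4,2.4]}}

```text
time_s: 49.08
ee_pos: [0.6085, 0.0423, 0.1374]
eef_rot: [[-0.015, 1.0, -0.007], [1.0, 0.015, -0.019], [-0.019, -0.007, -1.0]]
contact_force: [0.4, -0.4, -1.3]
opening: 0.0295
```

>>> {"api": "jog_arm", "payload": {"dp": [[0,-0.1,0.5],[0,0,0.3],[0,0,0.05]], "roll": [0,0,0], "grip": [2.4,2.4,2.4]}}

```text
time_s: 49.45
ee_pos: [0.6079, 0.0421, 0.1302]
eef_rot: [[-0.015, 1.0, -0.004], [1.0, 0.015, -0.019], [-0.019, -0.005, -1.0]]
contact_force: [-1.2, 0.1, 1.7]
opening: 0.0293
```

Release, retreat to the left side and check.

>>> {"api": "jog_arm", "payload": {"dp": [[0,0,0],[0,0,0],[0,0,0],[0,0,-1],[0,0,-3.0],[0,0,-4.0],[3,-2,-0.5],[5,-3.5,0]], "roll": [0,0,0,0,0,0,0,0], "grip": [5.4,5.4,5.4,5.4,5.4,5.4,5.4,5.4]}}

```text
time_s: 50.45
ee_pos: [0.553, 0.1219, 0.2191]
eef_rot: [[-0.009, 1.0, -0.002], [1.0, 0.009, -0.019], [-0.019, -0.002, -1.0]]
contact_force: [0.9, 1.1, 0.6]
opening: 0.054
```

>>> {"api": "jog_arm", "payload": {"dp": [[5,-3.5,0],[5,-3,0],[5,0,0],[5,0,0],[3,0,0],[0,0,0],[0,0,0]], "roll": [0,0,0,0,0,0,0], "grip": [5.4,5.4,5.4,5.4,5.4,5.4,5.4]}}

```text
time_s: 51.32
ee_pos: [0.4813, 0.3607, 0.2226]
eef_rot: [[-0.013, 1.0, 0.007], [1.0, 0.013, -0.015], [-0.015, 0.007, -1.0]]
contact_force: [-0.6, -0.3, 0.2]
opening: 0.0539
```

```bash
python3 - <<'E'
from h import *
a=eyes.camera("top");cv2.imwrite("pics/top5.png",a[...,::-1])
cr=cv2.resize(a[175:250,265:375],None,fx=7,fy=7,interpolation=cv2.INTER_CUBIC)
cv2.imwrite("pics/crop5.png",cr[...,::-1])
s=eyes.camera("side");cv2.imwrite("pics/side5.png",s[...,::-1])
E
```

```text
(no output)
```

View pics/crop5.png

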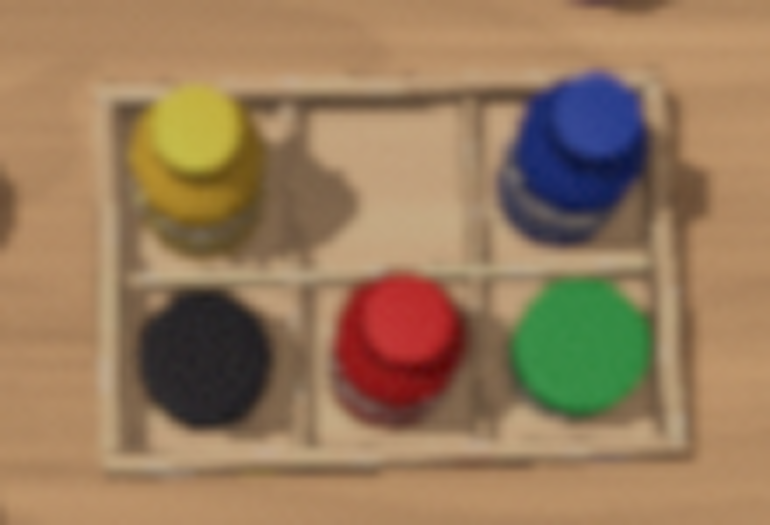

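View pics/side5.png

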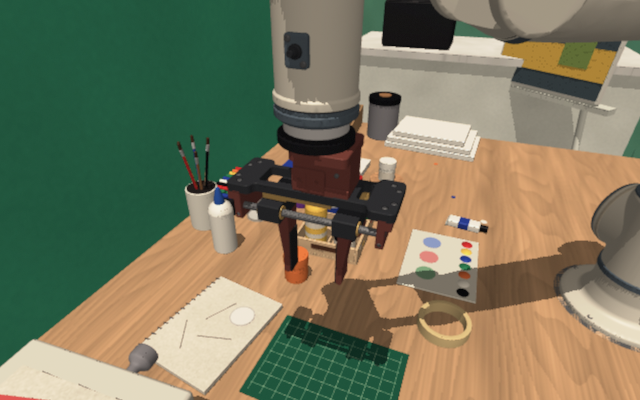

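The cap discs are yellow (198,130), red (407,320) and blue (597,117), each within about 6 enlarged px (2 mm) of the start. The pot still stands on the cork mat at side-view pixel (387,168). The gripper is clear, so I'll hand in.

```bash
python3 -c "
from bench import arm
print(arm.close_job())"
```

```text
the job is handed in; nothing more can be done
None
```

The job is done and handed in at about 51 s of robot time. I moved yellow, red and blue to the green mat, then took the white pot to the cork mat. After that I put blue, red and yellow back in their own compartments.

**Last checks:**
- **Bottles:** the last top view shows all three upright, with caps within about 2 mm of where they started.
- **Green and black pots:** they look unmoved in the last top view.
- **White pot:** it stood upright on the cork mat. The top view put it about 2 mm from the centre and the coarser side view about 6 mm, so the two disagree slightly but both are inside the 15 mm limit. I measured this before returning the bottles. The last side view, partly blocked by the arm, shows it still standing there.
- **Canvas:** nothing was brought over it or close to it.
- **Gripper:** it was open and clear of everything at hand-in.

One automatic colour-mask reading put the pot about 5 mm off because it included the shadow, so I went by the lid outline instead. No check failed.

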